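Clip a job tag onto the eye of its case board

ROBOT

A 6-joint arm with a two-finger parallel gripper is mounted at the origin on a cart in front of the work surface, level with it; the furniture and walls round the work are solid. World frame = base frame: x ahead of the robot, y to its left, z up, the work surface at z = 0. Lengths are in m, angles in rad, forces in N, time in s.
With the tool pointing down it reaches from about 0.15 to 0.775 m from the base axis. Payload 6.1 kg.
Tool frame: the origin (TCP) lies midway between the tips of the shut fingers; the grasp point (between the pads) lies 19 mm behind it; z points along the fingers, y is the line along which they close (so a half turn about z gives the same grasp; the last joint's range is limited). The gripper opens to 85 mm and grips with 20 to 120 N. Pads are 22 mm wide; open, the fingers measure 114 mm over their backs; the gripper's body (76 mm by 85 mm) begins 54 mm behind the grasp point. The pads swing forward as they close: fully open they stand 13 mm farther back than shut.
Start: joints at [1.332, 0.126, -0.04, 1.405, 0, 1.571], TCP at [0.124, 0.51, 0.231] pointing down, gripper open.
Joint ranges: [-2.72, 2.72], [-0.95, 1.95], [-1.27, 1.35], [-1.78, 2.02], [-1.46, 1.47], [-3.14, 3.14]. Speed limits (rad/s): [2.39, 2.39, 3.01, 3.14, 3.14, 3.14].

INTERFACE

Orientations are given as [roll, pitch, yaw] about the fixed x, y, z axes, in that order (R = Rz(yaw) Ry(pitch) Rx(roll)).
In Python, from bench import arm gives the robot as it stands.
- The arm moves only by the shell command python3 -m inch 'ROWS' [FORCE]. ROWS is JSON, a list of rows, each an object with "dr": the turn, a rotation vector about the tool's x, y, z in rad, a list of three; "slide": the shift along the tool's x, y, z in cm, a list of three; "fingers": the opening, from -1 (shut) to 1 (fully open). In form: [{"dr": [wx, wy, wz], "slide": [x, y, z], "fingers": fingers}, ...]. A call has 1 to 20 rows; each row is the pose to reach, as a shift and turn from the pose commanded when the call began, along the tool's axes at that moment; what a row does not reach only later rows make up. A row lasts 1/10 s, in which the tool goes at most 50 mm and 8.59 degrees, less where a joint would pass 70% of its speed; a pose out of reach is approached as far as the arm can. A call with a gripper value outside its range is refused whole. The fingers move at their own pace and stop on an object; FORCE is the grip in N (left out, the last holds). Time passes only in rows, so rows that repeat a pose let the fingers close. It gives the time, the measured TCP pose, the force, the opening and the grip force at its end, in the units of the state.
- arm.read_state(): the state, without advancing time (a new reading comes with each control period).
- arm.camera(name): name is "side" or "top" or "wrist"; returns a dict with "image" (480x640x3 uint8, red, green, blue), "K" (3x3 intrinsics, pixels), "cam_to_world" (4x4, takes a point from camera to world coordinates); the wrist camera has in their place "mount" (4x4, takes a point from camera to tool coordinates, whose origin is the TCP and whose axes are the flange's). Camera axes: x right, y up, looking along -z (the intrinsics and any distortion apply to the point x, -y, -z); pixel columns grow to the right and rows downward; lengths in m; the calibration is good to about 2 mm. The wrist camera is an equidistant fisheye: a pixel r from the principal point sees the ray r / f radians off the axis. A picture is of the moment at which its call begins: read the wrist's pose just before it. There is no depth.
- arm.hand_in(): hands the job in; it is judged then, once.
The state is a dict: "time": time; "joint_pos": joint angles; "qd": joint speeds; "effort": joint torques, N m; "tool_pos": TCP position; "tcp_rot": TCP orientation; "force": force on the tool from outside, world axes, zero at the start; "torque": the same for the moment, N m; "finger_gap": opening from 0.0 (shut) to 1.0 (fully open); "grip_force": force on a finger pad.
Only numpy, scipy, OpenCV 4.12 (cv2) and the standard library are available. Lean on these libraries where they do the work, as an engineer would, in place of code of your own. Each camera call takes 0.05 s, during which the arm holds its last target. There are 200 camera calls.

TASK

Clip the red job tag onto the steel eye of the board that carries the white cast: press the tag's brass spring gate in against the leg of that eye nearest the robot, until the leg is in the hook and the gate has snapped shut behind it, and then tug the tag straight back by its grip, toward the robot, with a steady pull of about 10 N to prove that it holds. Leave the tag lying flat on that board, clipped on. Do not force it (pull no harder than 15 N, and press the eye with less than 20 N), and leave both casts where they stand.

Things in the scene. Friction and masses are not known exactly. Their poses are not given: they have to be found in the camera images.
- job_tag: Loose red plastic job tag, about 80 g, steel snap hook at its front. Origin: underside, below the middle of the grip; x runs from grip to hook, y left, z up. Red plate x -36..20, y +-20, z 0..7 mm. Upright red grip block 34 (x) x 14 (y) mm, up to z = 39 mm: take it from above across y. Hook of 7 mm round bar, its axis at z = 5 mm; x 44..66, y -20..15.5 mm.
- hook (a point): Pocket centre of the hook, where the leg finally sits: tag frame x 55, y 5, z 5 mm; axes as the tag's. In this frame: back bar's inner face at x = -4.2 mm; pocket's closed end at y = +3.5; nose (inner face x = 4.2, outer 11.2) shuts the pocket's front, its tip at y = -3. Seated leg has 2.4 mm play in x. Once the leg, on the back bar, is past y = -4 the gate springs shut.
- mouth (a point): Middle of the hook's mouth, in the gate's line: 7.7 mm ahead (x) and 8.25 mm to the right (-y) of the hook point. The mouth faces +x, 10.5 mm wide in y, between hinge and nose tip. The leg enters here against the gate, goes straight in till it meets the back bar, 8.9 mm behind, then slides 8 mm to +y along it (the tag moves toward its own -y) into the pocket behind the nose.
- gate (a joint): Sprung brass gate of the hook, 6 mm thick, 13 mm long, across the mouth; upright hinge at x 7.7, y -17 mm from the hook point. 0 rad: shut, tip by the nose (it cannot open outward); grows as it is pushed inward (to -x), at most 1.45 rad. Spring 0.016 N m shut to 0.045 N m fully in: about 2 to 5 N at the leg.
- board_white: Grey board with the white cast on it, fixed. Origin: on the worktop under the near leg of its eye; x runs from the bare front part, nearest the robot, to the cast. Board x -100..105, y +-45 mm, top at z = 6 mm. The eye is a staple of 6 mm steel bar upright in the x-z plane: legs at x = 0 and 28 mm, top at z = 50. The tag comes over the front part, along +x, its x along the board's.
- eye_white: Steel eye of the white cast's board. Origin: on the axis of the near leg (6 mm thick, upright) of the eye, 12 mm above the worktop; axes as the board's.
- board_green: The same kind of board and eye, fixed, carrying the green cast; not to be used. The two boards stand one to the left and one to the right, either way round.
- white_cast: White plaster dental cast, 60 x 72 x 28 mm, loose on the back part of its board, 68 mm behind the near leg; origin under its middle.
- green_cast: Green dental cast, 57 x 69 x 31 mm, loose on the back part of the other board; origin under its middle.

How it is judged:
By the outcome, as a careful person would: the job done as asked, in the order asked, and still so for the second after the job is handed in, with the robot touching nothing.
It also fails if it takes over 48 s, if anything falls off the work surface, if the arm or the gripper's body presses on something with over 40 N, if the wrist force passes 120 N, or if a joint passes its speed limit or range.

## Working session

There is one attempt and no reset: what is moved stays moved. The work goes in short steps, Python scripts to look and compute and a shell command to move; the robot and the scene stay as the last step left them, time stands still between calls to the robot, and variables do not carry over. Pictures are saved under pics/ and viewed, at most 10 in all, crops included, and the job is handed in when it is done.

```bash
mkdir -p pics; ls; python3 - <<'E'
from bench import arm
import cv2,numpy as np,pickle
s=arm.read_state();print(s)
d={}
for n in ["top","side"]:
    c=arm.camera(n);d[n]=c
    cv2.imwrite(f"pics/{n}0.png",c["image"][:,:,::-1]);print(n,c["K"],c["cam_to_world"],[k for k in c])
pickle.dump(d,open("d0.pkl","wb"))
E
```

```text
pics
{'time': 0.0, 'joint_pos': array([ 1.33199043e+00,  1.26381195e-01, -4.06340603e-02,  1.40541684e+00,
       -4.64463650e-07,  1.57078973e+00]), 'qd': array([ 0.00156873,  0.00010639,  0.00071668,  0.00052146,  0.00018836,
       -0.00095762]), 'effort': array([-6.96080224e-05, -4.35916364e+01,  3.52922523e+01,  1.73002831e-02,
       -1.45885278e-04,  3.47813895e-06]), 'tool_pos': array([0.12408399, 0.5096862 , 0.23051593]), 'tcp_rot': array([-3.13995689e+00,  4.53666962e-07,  2.90279336e+00]), 'force': array([-0.4668841 , -0.01102085, -0.17678321]), 'torque': array([ 0.02214114, -0.02789442, -0.01472801]), 'grip_force': 0.0, 'finger_gap': 1.0026745106681492}
top [[575.99065143   0.         327.75123342]
 [  0.         575.99065143 239.61556607]
 [  0.           0.           1.        ]] [[-0.008346    0.99382117 -0.11067892  0.41517255]
 [-0.99988282 -0.00687361  0.01367813  0.01054367]
 [ 0.01283285  0.11078011  0.99376209  1.23685208]
 [ 0.          0.          0.          1.        ]] ['image', 'K', 'cam_to_world']
side [[437.46233355   0.         320.29704439]
 [  0.         437.46233355 241.13359135]
 [  0.           0.           1.        ]] [[ 0.99414176  0.05738985 -0.09158911  0.46774865]
 [-0.10758217  0.4438465  -0.88962147 -0.76498363]
 [-0.01040374  0.89426321  0.44742047  0.44599026]
 [ 0.          0.          0.          1.        ]] ['image', 'K', 'cam_to_world']
```

View pics/top0.png

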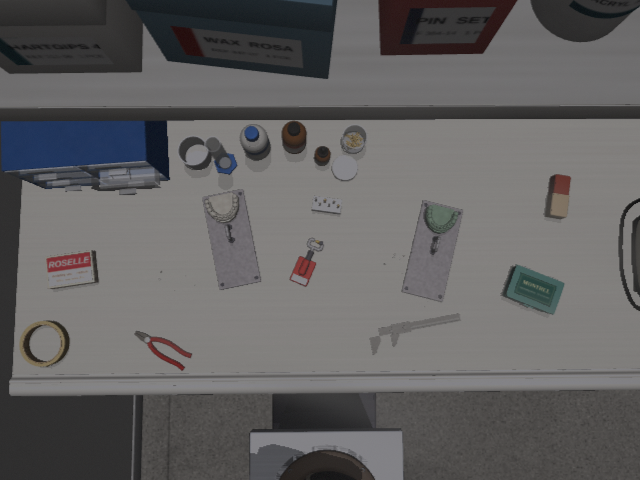

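View pics/side0.png

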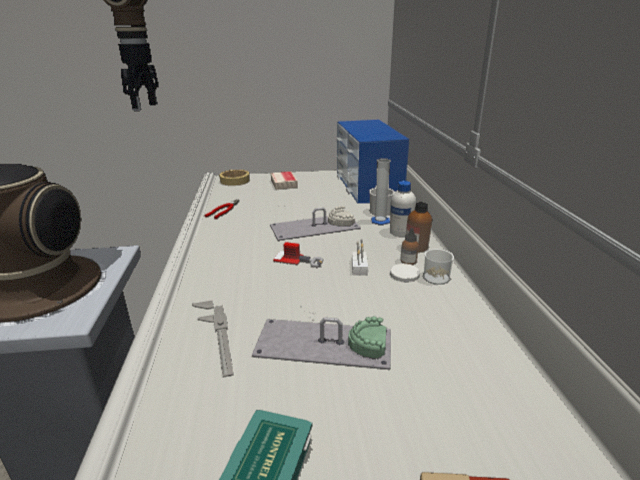

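The white board is on the left (eye at about 229,235 in top). The tag is at about (303,270) with its hook toward (315,243). The green board is on the right.

```bash
cat > h.py <<'E'
import numpy as np,cv2
from scipy.spatial.transform import Rotation as R
def ray(c,uv):
    K=c["K"];M=c["cam_to_world"]
    v=np.array([(uv[0]-K[0,2])/K[0,0],-(uv[1]-K[1,2])/K[1,1],-1.])
    return M[:3,3],M[:3,:3]@v
def onz(c,uv,z):
    o,d=ray(c,uv);return o+d*(z-o[2])/d[2]
def wray(c,s,uv):  # fisheye wrist
    K=c["K"];a=(uv[0]-K[0,2])/K[0,0];b=(uv[1]-K[1,2])/K[1,1];t=np.hypot(a,b)
    k=np.sin(t)/t if t>0 else 1
    v=np.array([a*k,-b*k,-np.cos(t)])
    Rt=R.from_euler('xyz',s["tcp_rot"]).as_matrix();M=c["mount"]
    return s["tool_pos"]+Rt@M[:3,3],Rt@M[:3,:3]@v
def wonz(c,s,uv,z):
    o,d=wray(c,s,uv);return o+d*(z-o[2])/d[2]
def wproj(c,s,p):
    Rt=R.from_euler('xyz',s["tcp_rot"]).as_matrix();M=c["mount"];K=c["K"]
    q=M[:3,:3].T@(Rt.T@(np.asarray(p)-s["tool_pos"])-M[:3,3])
    x,y,z=q[0],-q[1],-q[2];r=np.hypot(x,y);t=np.arctan2(r,z)
    return np.array([K[0,0]*t*x/r+K[0,2],K[1,1]*t*y/r+K[1,2]])
E
python3 - <<'E'
import pickle,cv2,numpy as np
from h import *
d=pickle.load(open("d0.pkl","rb"));c=d["top"];im=c["image"]
hsv=cv2.cvtColor(im,cv2.COLOR_RGB2HSV)
red=((hsv[...,0]<8)|(hsv[...,0]>172))&(hsv[...,1]>130)
m=np.zeros_like(red);m[225:300,280:335]=red[225:300,280:335]
pts=np.argwhere(m)[:,::-1].astype(np.float32);r=cv2.minAreaRect(pts);print("red",len(pts),r)
print(np.array([onz(c,p,.007) for p in cv2.boxPoints(r)]).round(4),onz(c,r[0],.01))
crop=im[180:300,190:350];cv2.imwrite("pics/c1.png",cv2.resize(crop,None,fx=5,fy=5,interpolation=cv2.INTER_CUBIC)[:,:,::-1])
for uv in [(229,240),(315,243),(303,270)]: print(uv,onz(c,uv,.006))
from bench import arm
w=arm.camera("wrist");print(w["K"],w["mount"])
E
```

```text
red 267 ((303.8402099609375, 267.98455810546875), (17.36241912841797, 18.580835342407227), 23.96249008178711)
[[0.4811 0.0702 0.007 ]
 [0.5173 0.054  0.007 ]
 [0.502  0.0201 0.007 ]
 [0.4658 0.0364 0.007 ]] [0.49135105 0.04511076 0.01      ]
(229, 240) [0.55289261 0.2054861  0.006     ]
(315, 243) [0.54513089 0.0210587  0.006     ]
(303, 270) [0.48730377 0.04703395 0.006     ]
[[371.64829954   0.         312.29215811]
 [  0.         371.64829954 239.33316896]
 [  0.           0.           1.        ]] [[ 7.88033807e-04  9.47978665e-01  3.18332893e-01  8.08785450e-02]
 [ 9.99999485e-01 -9.50760059e-04  3.55812584e-04  3.13568570e-04]
 [ 6.39960938e-04  3.18332448e-01 -9.47978925e-01 -1.42441366e-01]
 [ 0.00000000e+00  0.00000000e+00  0.00000000e+00  1.00000000e+00]]
```

View pics/c1.png

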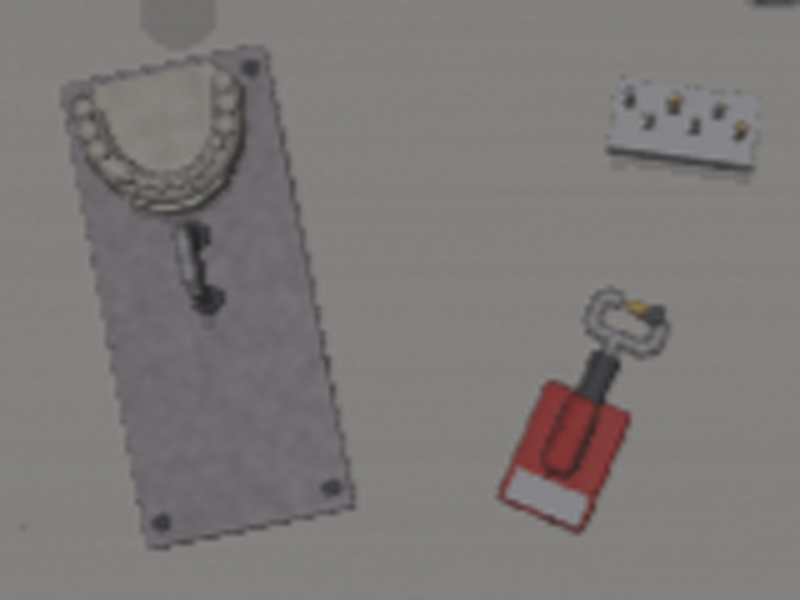

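Crop c1 (×5, offset 190,180):
- Board corners are at about (147,548), (355,508), (267,45) and (62,88), with the near leg's foot at about (208,300).
- Tag plate corners are at about (498,495), (582,532), (630,412) and (545,380), with the gate on the hook's right side.

```bash
cat >> h.py <<'E'
def go(s,p,yaw=None):
    e=s["tcp_rot"];Rt=R.from_euler('xyz',e).as_matrix()
    print("slide cm",(Rt.T@(np.asarray(p)-s["tool_pos"])*100).round(3), "dr",None if yaw is None else (R.from_matrix(Rt).inv()*R.from_euler('xyz',[np.pi,0,yaw])).as_rotvec().round(4))
E
python3 - <<'E'
import pickle
from h import *
from bench import arm
d=pickle.load(open("d0.pkl","rb"));c=d["top"]
P=lambda L,z:np.array([onz(c,(190+u/5,180+v/5),z) for u,v in L])
t=P([(498,495),(582,532),(630,412),(545,380)],.007);b=P([(147,548),(355,508),(267,45),(62,88)],.006)
for n,q,l in (("tag",t,56),("board",b,205)):
    f=(q[2]+q[3]-q[0]-q[1])/2;yaw=np.arctan2(f[1],f[0]);y2=np.arctan2(-(q[1]-q[0])[0]*-1,-(q[1]-q[0])[1])
    cen=q.mean(0);u=np.array([np.cos(yaw),np.sin(yaw)]);print(n,"len",np.linalg.norm(f),"yaw",yaw,y2,"cen",cen)
    if n=="tag": o=cen[:2]+.008*u;print("tag origin",o);ty=yaw;to=o
    else: print("leg",cen[:2]-.0025*u)
print("leg foot",P([(208,302)],.006))
s=arm.read_state();go(s,[*to,.15],ty)
E
```

```text
tag len 0.05402919023085232 yaw -0.3881030331647405 -0.4213646476908686 cen [0.48528358 0.0475293  0.007     ]
tag origin [0.4926886  0.04450183]
board len 0.2033672679219225 yaw 0.19326991860818069 0.18247714370507773 cen [0.55492338 0.20015324 0.006     ]
leg [0.55246992 0.19967307]
leg foot [[0.55199057 0.19991091 0.006     ]]
slide cm [-46.82  -36.479   8.114] dr [-1.0000e-04 -1.9000e-03 -2.9923e+00]
```

```bash
python3 -m inch '[{"dr":[0,0,1.65],"slide":[-24,-18,2],"fingers":1},{"dr":[0,0,1.65],"slide":[-24,-18,2],"fingers":1},{"dr":[0,0,1.65],"slide":[-24,-18,2],"fingers":1},{"dr":[0,0,1.65],"slide":[-24,-18,2],"fingers":1},{"dr":[0,0,1.65],"slide":[-24,-18,2],"fingers":1},{"dr":[0,0,1.65],"slide":[-24,-18,2],"fingers":1},{"dr":[0,0,1.65],"slide":[-24,-18,2],"fingers":1},{"dr":[0,0,1.65],"slide":[-24,-18,2],"fingers":1},{"dr":[0,0,1.65],"slide":[-24,-18,2],"fingers":1},{"dr":[0,0,1.65],"slide":[-24,-18,2],"fingers":1},{"dr":[0,0,1.65],"slide":[-24,-18,2],"fingers":1},{"dr":[0,0,1.65],"slide":[-24,-18,2],"fingers":1}]'; python3 - <<'E'
from h import *
from bench import arm
s=arm.read_state();print(s["joint_pos"]);go(s,[.4927,.0445,.16],-.4)
E
```

```text
time: 1.35
tool_pos: [0.3147, 0.2783, 0.2111]
tcp_rot: [-3.141, 0.0, 1.252]
force: [-0.4, 0.9, 0.0]
finger_gap: 0.996
grip_force: 0.0
[ 7.23989250e-01 -7.11341641e-02 -2.86800794e-01  1.35554343e+00
  9.29019058e-06  2.61336273e+00]
slide cm [-16.622  24.226   5.112] dr [1.0000e-04 4.0000e-04 1.6522e+00]
```

```bash
python3 -m inch '[{"dr":[0,0,-0.8],"slide":[-8,12,2],"fingers":1},{"dr":[0,0,-1.6],"slide":[-16.6,24.2,4],"fingers":1},{"dr":[0,0,-1.6],"slide":[-16.6,24.2,4],"fingers":1},{"dr":[0,0,-1.6],"slide":[-16.6,24.2,4],"fingers":1},{"dr":[0,0,-1.6],"slide":[-16.6,24.2,4],"fingers":1},{"dr":[0,0,-1.6],"slide":[-16.6,24.2,4],"fingers":1},{"dr":[0,0,-1.6],"slide":[-16.6,24.2,4],"fingers":1},{"dr":[0,0,-1.6],"slide":[-16.6,24.2,4],"fingers":1},{"dr":[0,0,-1.6],"slide":[-16.6,24.2,4],"fingers":1},{"dr":[0,0,-1.6],"slide":[-16.6,24.2,4],"fingers":1},{"dr":[0,0,-1.6],"slide":[-16.6,24.2,4],"fingers":1},{"dr":[0,0,-1.6],"slide":[-16.6,24.2,4],"fingers":1}]' && python3 -m inch '[{"dr":[0,0,-1.6],"slide":[0,0,0],"fingers":1},{"dr":[0,0,-1.6],"slide":[0,0,0],"fingers":1},{"dr":[0,0,-1.6],"slide":[0,0,0],"fingers":1},{"dr":[0,0,-1.6],"slide":[0,0,0],"fingers":1},{"dr":[0,0,-1.6],"slide":[0,0,0],"fingers":1},{"dr":[0,0,-1.6],"slide":[0,0,0],"fingers":1},{"dr":[0,0,-1.6],"slide":[0,0,0],"fingers":1},{"dr":[0,0,-1.6],"slide":[0,0,0],"fingers":1},{"dr":[0,0,-1.6],"slide":[0,0,0],"fingers":1},{"dr":[0,0,-1.6],"slide":[0,0,0],"fingers":1},{"dr":[0,0,-1.6],"slide":[0,0,0],"fingers":1}]'; python3 - <<'E'
from h import *
from bench import arm
s=arm.read_state();print(s["joint_pos"]);go(s,[.4927,.0445,.16],-.4)
E
```

```text
time: 2.55
tool_pos: [0.4926, 0.045, 0.171]
tcp_rot: [-3.141, -0.001, 2.862]
force: [0.6, -0.4, 0.8]
finger_gap: 1.001
grip_force: 0.0
time: 3.65
tool_pos: [0.4926, 0.0451, 0.1711]
tcp_rot: [3.141, -0.0, -1.821]
force: [-0.2, 0.2, 0.5]
finger_gap: 0.998
grip_force: 0.0
[ 9.13488721e-02  7.58875452e-02 -2.27022347e-01  1.26832288e+00
 -1.75122916e-05 -1.22935264e+00]
slide cm [ 0.058 -0.023  1.109] dr [ 5.0000e-04  2.0000e-04 -1.4209e+00]
```

```bash
python3 -m inch '[{"dr":[0,0,-1.42],"slide":[0,0,1],"fingers":1},{"dr":[0,0,-1.42],"slide":[0,0,1],"fingers":1},{"dr":[0,0,-1.42],"slide":[0,0,1],"fingers":1},{"dr":[0,0,-1.42],"slide":[0,0,1],"fingers":1},{"dr":[0,0,-1.42],"slide":[0,0,1],"fingers":1},{"dr":[0,0,-1.42],"slide":[0,0,1],"fingers":1},{"dr":[0,0,-1.42],"slide":[0,0,1],"fingers":1},{"dr":[0,0,-1.42],"slide":[0,0,1],"fingers":1},{"dr":[0,0,-1.42],"slide":[0,0,1],"fingers":1},{"dr":[0,0,-1.42],"slide":[0,0,1],"fingers":1},{"dr":[0,0,-1.42],"slide":[0,0,1],"fingers":1}]'; python3 - <<'E'
from h import *
from bench import arm
import pickle
s=arm.read_state();print(s["joint_pos"],s["tool_pos"],s["tcp_rot"]);c=arm.camera("wrist");pickle.dump((s,c),open("w1.pkl","wb"))
cv2.imwrite("pics/w1.png",c["image"][:,:,::-1])
E
```

```text
time: 4.75
tool_pos: [0.4926, 0.0451, 0.1611]
tcp_rot: [3.141, 0.0, -0.407]
force: [-0.3, 0.3, 0.2]
finger_gap: 0.998
grip_force: 0.0
[ 9.13083818e-02  7.84940846e-02 -2.46192958e-01  1.24651211e+00
  5.91399420e-07 -2.64333711e+00] [0.4926381  0.04510759 0.16109866] [ 3.14140066e+00  3.54132977e-04 -4.06947193e-01]
```

View pics/w1.png

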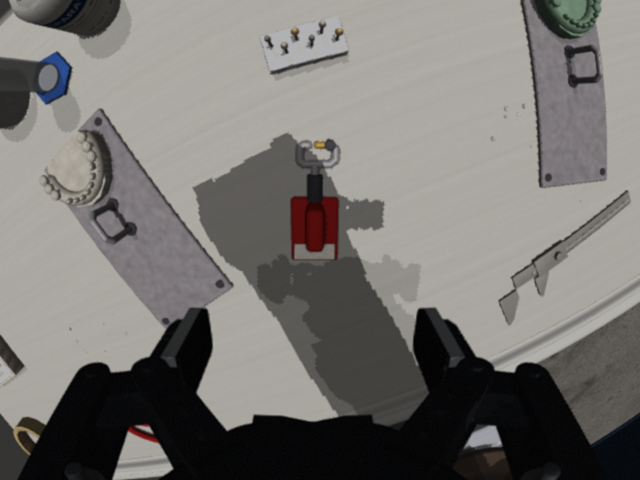

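The wrist view shows the tag upright at about (315,228), hook up with the gate at about (320,145). The white board's eye is at about (112,222).

```bash
python3 - <<'E'
import pickle
from h import *
s,c=pickle.load(open("w1.pkl","rb"));im=c["image"];hsv=cv2.cvtColor(im,cv2.COLOR_RGB2HSV)
red=(((hsv[...,0]<8)|(hsv[...,0]>172))&(hsv[...,1]>120)).astype(np.uint8);red[:,:270]=0;red[:,360:]=0;red[280:]=0;red[:185]=0
v,u=np.nonzero(red);
W=np.array([wonz(c,s,(a,b),.007) for a,b in zip(u,v)])[:,:2]
r=cv2.minAreaRect((W*1000).astype(np.float32));print("red at z7 (mm)",r)
# side edges per row on plate rows (below/above grip): yaw from left/right edges
L=[];Rr=[]
for row in range(200,240,2):
    x=np.nonzero(red[row])[0]
    if len(x)>30: L.append(wonz(c,s,(x[0]-.5,row),.007)[:2]);Rr.append(wonz(c,s,(x[-1]+.5,row),.007)[:2])
for q in (L,Rr):
    q=np.array(q,np.float32);l=cv2.fitLine(q,cv2.DIST_HUBER,0,.01,.01).ravel();print("yaw",np.arctan(l[1]/l[0]),l[2:])
L,Rr=np.array(L),np.array(Rr);print("width",np.linalg.norm(L-Rr,axis=1).round(4)[[0,5,-1]])
Rt=R.from_euler('xyz',s["tcp_rot"]).as_matrix()
# brass gate
br=((hsv[...,0]>14)&(hsv[...,0]<32)&(hsv[...,1]>110)).astype(np.uint8);br[:,:300]=0;br[:,345:]=0;br[160:]=0;br[:130]=0
y,x=np.nonzero(br);print("gate",len(x),x.mean(),y.mean(),wonz(c,s,(x.mean(),y.mean()),.008))
for n,uv,z in [("front-left",(292,197),.007),("front-right",(338,197),.007),("rear-left",(292,260),.007),("rear-right",(338,260),.007),("griptop front",(315,200),.039),("griptop rear",(316,250),.039)]:
    p=wonz(c,s,uv,z);print(n,p.round(4),"tool mm",((p-s["tool_pos"])@Rt*1000).round(1))
E
```

```text
red at z7 (mm) ((485.7437744140625, 46.58526611328125), (38.55711364746094, 53.2515983581543), 66.74085235595703)
yaw -0.3893109 [0.50017333 0.06137725]
yaw -0.3868764 [0.48542345 0.02569652]
width [0.0384 0.0387 0.0387]
gate 60 319.46666666666664 144.5 [0.54791595 0.01539675 0.008     ]
front-left [0.5174 0.0527 0.007 ] tool mm [ 19.7 -16.8 154.1]
front-right [0.5026 0.0183 0.007 ] tool mm [ 19.8  20.7 154.1]
rear-left [0.4671 0.0753 0.007 ] tool mm [-35.3 -17.6 154.1]
rear-right [0.4515 0.039  0.007 ] tool mm [-35.3  21.9 154.1]
griptop front [0.5142 0.0339 0.039 ] tool mm [ 24.3   1.7 122.1]
griptop rear [0.4783 0.0485 0.039 ] tool mm [-14.4   2.6 122.1]
```

```bash
python3 -m inch '[{"dr":[0,0,-0.019],"slide":[0.05,0.16,5],"fingers":0.3},{"dr":[0,0,-0.019],"slide":[0.05,0.16,9],"fingers":0.3},{"dr":[0,0,-0.019],"slide":[0.05,0.16,12],"fingers":0.3},{"dr":[0,0,-0.019],"slide":[0.05,0.16,14],"fingers":0.3},{"dr":[0,0,-0.019],"slide":[0.05,0.16,14.8],"fingers":0.3},{"dr":[0,0,-0.019],"slide":[0.05,0.16,14.8],"fingers":0},{"dr":[0,0,-0.019],"slide":[0.05,0.16,14.8],"fingers":-1},{"dr":[0,0,-0.019],"slide":[0.05,0.16,14.8],"fingers":-1},{"dr":[0,0,-0.019],"slide":[0.05,0.16,14.8],"fingers":-1},{"dr":[0,0,-0.019],"slide":[0.05,0.16,14.8],"fingers":-1},{"dr":[0,0,-0.019],"slide":[0.05,0.16,14.8],"fingers":-1},{"dr":[0,0,-0.019],"slide":[0.05,0.16,14.8],"fingers":-1}]' 50
```

```text
time: 6.0
tool_pos: [0.4939, 0.0435, 0.0148]
tcp_rot: [-3.14, -0.003, -0.391]
force: [-0.4, 0.1, 6.6]
finger_gap: 0.155
grip_force: 50.0
```

```bash
python3 -m inch '[{"dr":[0,0,0],"slide":[0,0,-2],"fingers":-1},{"dr":[0,0,0],"slide":[0,0,-4],"fingers":-1},{"dr":[0,0,-0.1],"slide":[-2,-2,-4],"fingers":-1},{"dr":[0,0,-0.2],"slide":[-4,-4,-4],"fingers":-1},{"dr":[0,0,-0.3],"slide":[-6,-6,-4],"fingers":-1},{"dr":[0,0,-0.4],"slide":[-8,-8,-4],"fingers":-1},{"dr":[0,0,-0.5],"slide":[-9,-9.5,-4],"fingers":-1},{"dr":[0,0,-0.58],"slide":[-9.9,-10.9,-3.5],"fingers":-1},{"dr":[0,0,-0.58],"slide":[-9.9,-10.9,-3],"fingers":-1},{"dr":[0,0,-0.58],"slide":[-9.9,-10.9,-3],"fingers":-1},{"dr":[0,0,-0.58],"slide":[-9.9,-10.9,-3],"fingers":-1}]'; python3 - <<'E'
from h import *
from bench import arm
import pickle
s=arm.read_state();print(s["joint_pos"],s["tool_pos"],s["tcp_rot"]);c=arm.camera("wrist");pickle.dump((s,c),open("w2.pkl","wb"))
cv2.imwrite("pics/w2.png",c["image"][:,:,::-1])
E
```

```text
time: 7.1
tool_pos: [0.4426, 0.1813, 0.0432]
tcp_rot: [3.141, 0.0, 0.187]
force: [-0.6, 0.0, -1.0]
finger_gap: 0.153
grip_force: 49.1
[ 3.89006923e-01  1.11248659e-01 -4.78167777e-01  9.81842018e-01
 -2.29626339e-04 -2.93962510e+00] [0.44257422 0.18133541 0.04324695] [3.14127499e+00 4.06671705e-04 1.87039355e-01]
```

View pics/w2.png

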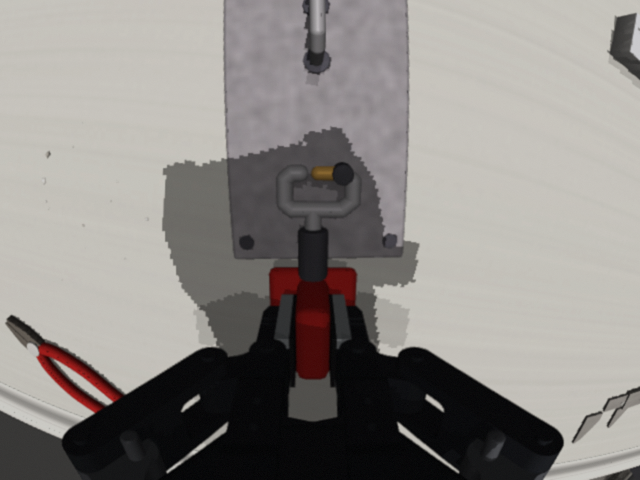

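The wrist view shows the leg's foot at about (317,62), the gate at about (321,172) and the hinge at about (343,173). The board's edges run from (224,100) to (234,255) on the left and (409,100) to (403,245) on the right.

```bash
cat > m.py <<'E'
from h import *
def edges(c,s):
    # board side edges by Otsu-ish purple-grey: lightness drop vs table
    hsv=cv2.cvtColor(c["image"],cv2.COLOR_RGB2HSV);return hsv
def tool(c,s,uv,zt):
    p=wonz(c,s,uv,s["tool_pos"][2]+zt);Rt=R.from_euler('xyz',[np.pi,0,s["tcp_rot"][2]]).as_matrix()
    return ((p-s["tool_pos"])@Rt*1000)
E
python3 - <<'E'
import pickle
from m import *
s,c=pickle.load(open("w2.pkl","rb"));im=c["image"];lab=cv2.cvtColor(im,cv2.COLOR_RGB2LAB).astype(int)
hsv=cv2.cvtColor(im,cv2.COLOR_RGB2HSV)
TZ=s["tool_pos"][2]
print("lab table",lab[100,150],"board",lab[100,260])
b=lab[...,2]-lab[...,1]   # table yellowish, board purplish
thr=(b[100,150]+b[100,260])/2; L=[];Q=[]
for r in range(5,135,5):
    row=b[r]<thr
    x=np.nonzero(row[200:430])[0]+200
    L.append(tool(c,s,(x.min()-.5,r),.006-TZ)[:2]);Q.append(tool(c,s,(x.max()+.5,r),.006-TZ)[:2])
for q in (L,Q):
    l=cv2.fitLine(np.array(q,np.float32),cv2.DIST_HUBER,0,.01,.01).ravel();l[:2]*=np.sign(l[0]);print("edge slope (tool y/x)",l[1]/l[0],"y at x=110",l[3]+(110-l[2])*l[1]/l[0])
print("foot centre",tool(c,s,(317,62),.006-TZ))
h=.0145  # TCP above tag underside
br=((hsv[...,0]>14)&(hsv[...,0]<32)&(hsv[...,1]>110)).astype(np.uint8);br[:,:290]=0;br[:,370:]=0;br[190:]=0;br[:150]=0
y,x=np.nonzero(br);print("brass",x.min(),x.max(),y.min(),y.max())
for n,uv,z in [("gate c",(x.mean(),y.mean()),8),("hinge",(343,172),9),("bar back l",(282,209),5),("neck",(314,232),5),("left out",(277,190),5),("right out",(360,190),5),("plate fl",(270,268),7),("plate fr",(356,268),7),("grip rear top",(314,377),39),("front top",(290,168),8)]:
    print(n,tool(c,s,uv,z/1000-h).round(1))
E
python3 -c "
import cv2;i=cv2.imread('pics/w2.png')[0:290,200:440];cv2.imwrite('pics/w2c.png',cv2.resize(i,None,fx=2,fy=2,interpolation=2))"
```

```text
lab table [200 127 132] board [153 131 127]
edge slope (tool y/x) -0.011731447 y at x=110 -42.29213
edge slope (tool y/x) -0.013963342 y at x=110 46.48899
foot centre [110.51712596   2.42020336  37.24694586]
brass 311 334 166 179
gate c [61.1  4.4  6.5]
hinge [61.6 12.5  5.5]
bar back l [ 45.2 -12.5   9.5]
neck [35.1  1.   9.5]
left out [ 53.4 -14.5   9.5]
right out [53.5 20.1  9.5]
plate fl [ 19.1 -18.3   7.5]
plate fr [19.1 19.5  7.5]
grip rear top [-15.4   0.9 -24.5]
front top [63.  -8.8  6.5]
```

View pics/w2c.png

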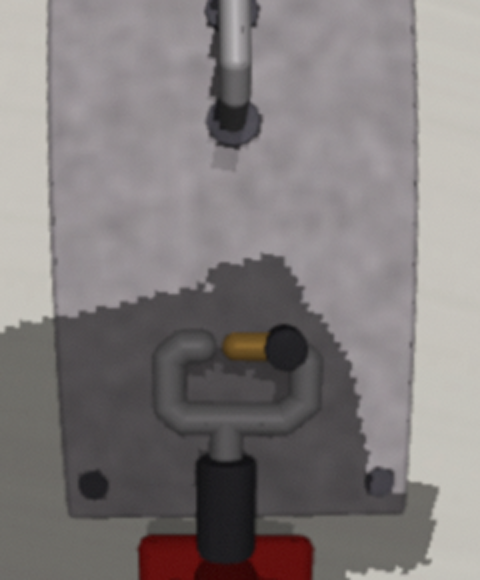

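The crop confirms the foot at about (317,61.5). In the tool frame the leg is at (110.5, 2.35) mm and the mouth at (61.7, 3.75) mm, with a 0.013 rad yaw mismatch. I'll align, lower and come closer.

```bash
python3 -m inch '[{"dr":[0,0,-0.013],"slide":[0.5,0,0],"fingers":-1},{"dr":[0,0,-0.013],"slide":[1.25,0,0.7],"fingers":-1},{"dr":[0,0,-0.013],"slide":[2,-0.02,1.5],"fingers":-1},{"dr":[0,0,-0.013],"slide":[2.5,-0.03,2],"fingers":-1},{"dr":[0,0,-0.013],"slide":[2.5,-0.03,2.1],"fingers":-1},{"dr":[0,0,-0.013],"slide":[2.5,-0.03,2.1],"fingers":-1},{"dr":[0,0,-0.013],"slide":[2.5,-0.03,2.1],"fingers":-1}]'; python3 - <<'E'
from h import *
from bench import arm
import pickle
s=arm.read_state();c=arm.camera("wrist");print(s["tool_pos"],s["tcp_rot"]);pickle.dump((s,c),open("w3.pkl","wb"))
i=c["image"][30:290,180:460,::-1];cv2.imwrite("pics/w3.png",cv2.resize(i,None,fx=2,fy=2,interpolation=cv2.INTER_CUBIC))
E
```

```text
time: 7.85
tool_pos: [0.4669, 0.1869, 0.0222]
tcp_rot: [3.142, 0.0, 0.202]
force: [0.1, 0.4, 0.0]
finger_gap: 0.149
grip_force: 49.1
[0.46692655 0.18689344 0.02222892] [3.14156255e+00 4.22354971e-04 2.01691388e-01]
```

View pics/w3.png

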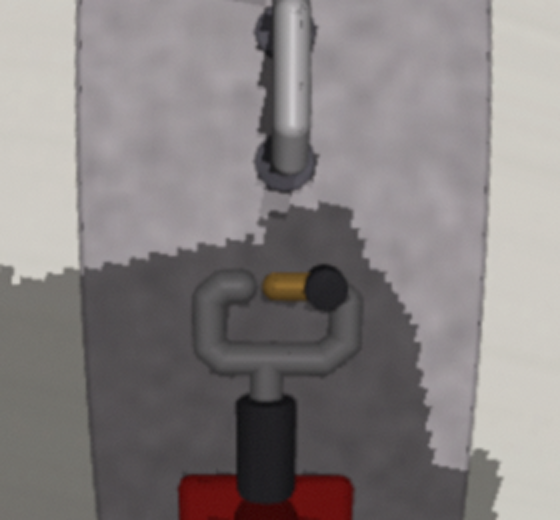

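The crop (×2, offset 180,30) shows the foot at (285,164), the hinge at (326,287), the nose tip at about (256,287), the hook's left outer edge at x=193 and its right outer edge at x=361.

```bash
python3 - <<'E'
import pickle
from m import *
s,c=pickle.load(open("w3.pkl","rb"));lab=cv2.cvtColor(c["image"],cv2.COLOR_RGB2LAB).astype(int);TZ=s["tool_pos"][2]
f=lambda u,v:(180+u/2,30+v/2)
b=lab[...,2]-lab[...,1];thr=-.5;thr=(4+(-5))/2 if False else (b[60,190]+b[60,260])/2;L=[];Q=[]
for r in range(35,150,5):
    x=np.nonzero(b[r,190:450]<thr)[0]+190
    L.append(tool(c,s,(x.min()-.5,r),.006-TZ)[:2]);Q.append(tool(c,s,(x.max()+.5,r),.006-TZ)[:2])
for q in (L,Q):
    l=cv2.fitLine(np.array(q,np.float32),cv2.DIST_HUBER,0,.01,.01).ravel();print("slope",l[1]/l[0],"y at 85",l[3]+(85-l[2])*l[1]/l[0])
print("foot",tool(c,s,f(285,164),.007-TZ).round(1))
h=.0148
for n,uv,z in [("hinge",(326,287),9),("nose tip",(257,287),5),("left out",(193,310),5),("right out",(361,310),5),("left in",(225,320),5),("right in",(330,320),5),("back bar mid",(265,358),5),("plate l",(179,480),7),("plate r",(353,480),7),("gate",(285,286),7)]:
    print(n,tool(c,s,f(*uv),z/1000-h).round(1))
E
```

```text
slope -0.0019862726 y at 85 -39.949318
slope -0.001108015 y at 85 48.32179
foot [85.7  4.5 15.2]
hinge [60.9 12.6  5.8]
nose tip [60.2 -1.3  9.8]
left out [ 55.5 -14.7   9.8]
right out [55.5 20.3  9.8]
left in [53.3 -8.   9.8]
right in [53.3 13.9  9.8]
back bar mid [45.1  0.3  9.8]
plate l [ 18.  -18.6   7.8]
plate r [18.  19.8  7.8]
gate [60.7  4.4  7.8]
```

```bash
python3 -m inch '[{"dr":[0,0,0],"slide":[0.7,0.05,0],"fingers":-1},{"dr":[0,0,0],"slide":[1.4,0.05,0],"fingers":-1},{"dr":[0,0,0],"slide":[1.7,0.05,0],"fingers":-1},{"dr":[0,0,0],"slide":[1.9,0.05,0],"fingers":-1},{"dr":[0,0,0],"slide":[2.1,0.05,0],"fingers":-1},{"dr":[0,0,0],"slide":[2.3,0.05,0],"fingers":-1},{"dr":[0,0,0],"slide":[2.5,0.05,0],"fingers":-1},{"dr":[0,0,0],"slide":[2.5,0.05,0],"fingers":-1}]'
```

```text
time: 8.7
tool_pos: [0.4914, 0.1912, 0.0221]
tcp_rot: [3.141, 0.001, 0.201]
force: [-2.7, -2.6, 0.9]
finger_gap: 0.155
grip_force: 49.3
```

```bash
python3 -m inch '[{"dr":[0,0,0],"slide":[0.15,-0.03,0],"fingers":-1},{"dr":[0,0,0],"slide":[0.3,-0.03,0],"fingers":-1},{"dr":[0,0,0],"slide":[0.45,-0.03,0],"fingers":-1},{"dr":[0,0,0],"slide":[0.6,-0.03,0],"fingers":-1},{"dr":[0,0,0],"slide":[0.7,-0.03,0],"fingers":-1},{"dr":[0,0,0],"slide":[0.7,-0.03,0],"fingers":-1},{"dr":[0,0,0],"slide":[0.7,-0.03,0],"fingers":-1}]'; python3 - <<'E'
from h import *
from bench import arm
import pickle
s=arm.read_state();print(s["force"],s["torque"]);c=arm.camera("wrist");pickle.dump((s,c),open("w4.pkl","wb"))
i=c["image"][80:290,220:420,::-1];cv2.imwrite("pics/w4.png",cv2.resize(i,None,fx=2.8,fy=2.8,interpolation=cv2.INTER_CUBIC))
E
```

```text
time: 9.4
tool_pos: [0.499, 0.1929, 0.0223]
tcp_rot: [3.141, -0.001, 0.201]
force: [-1.8, -3.8, -2.5]
finger_gap: 0.151
grip_force: 48.9
[-1.76160069 -3.83311946 -2.45411933] [-0.87484362  0.29498283 -0.16892518]
```

View pics/w4.png

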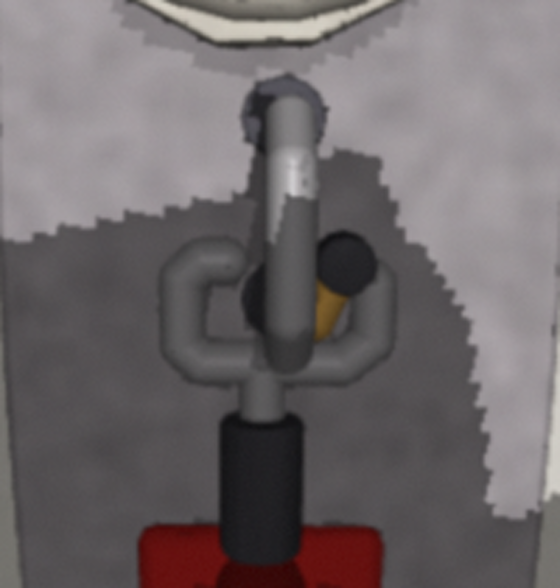

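The leg is in the mouth with the gate folded in (brass at about (325,315), hinge at (346,262)). I'll press lightly to the back bar, then slide right.

```bash
python3 -m inch '[{"dr":[0,0,0],"slide":[0.08,0,0],"fingers":-1},{"dr":[0,0,0],"slide":[0.15,0,0],"fingers":-1},{"dr":[0,0,0],"slide":[0.15,0,0],"fingers":-1}]'
```

```text
time: 9.75
tool_pos: [0.5003, 0.1935, 0.0224]
tcp_rot: [3.141, -0.0, 0.202]
force: [-1.6, -3.2, -2.5]
finger_gap: 0.159
grip_force: 49.1
```

```bash
python3 -m inch '[{"dr":[0,0,0],"slide":[0.06,0,0],"fingers":-1},{"dr":[0,0,0],"slide":[0.1,0,0],"fingers":-1},{"dr":[0,0,0],"slide":[0.1,0,0],"fingers":-1}]';python3 -m inch '[{"dr":[0,0,0],"slide":[0.06,0,0],"fingers":-1},{"dr":[0,0,0],"slide":[0.1,0,0],"fingers":-1},{"dr":[0,0,0],"slide":[0.1,0,0],"fingers":-1}]'
```

```text
time: 10.05
tool_pos: [0.5013, 0.1937, 0.0224]
tcp_rot: [3.141, -0.001, 0.202]
force: [-0.2, -3.3, -2.2]
finger_gap: 0.152
grip_force: 49.1
time: 10.35
tool_pos: [0.5015, 0.1937, 0.0224]
tcp_rot: [-3.142, 0.001, 0.202]
force: [-3.6, -3.7, 1.3]
finger_gap: 0.153
grip_force: 49.5
```

```bash
python3 -m inch '[{"dr":[0,0,0],"slide":[0,0.15,0],"fingers":-1},{"dr":[0,0,0],"slide":[0,0.3,0],"fingers":-1},{"dr":[0,0,0],"slide":[0,0.45,0],"fingers":-1},{"dr":[0,0,0],"slide":[0,0.6,0],"fingers":-1},{"dr":[0,0,0],"slide":[0,0.7,0],"fingers":-1},{"dr":[0,0,0],"slide":[0,0.7,0],"fingers":-1}]'; python3 - <<'E'
from h import *
from bench import arm
import pickle
s=arm.read_state();c=arm.camera("wrist");pickle.dump((s,c),open("w5.pkl","wb"))
i=c["image"][80:290,220:420,::-1];cv2.imwrite("pics/w5.png",cv2.resize(i,None,fx=2.8,fy=2.8,interpolation=cv2.INTER_CUBIC))
E
```

```text
time: 10.95
tool_pos: [0.5029, 0.1876, 0.0221]
tcp_rot: [-3.14, 0.001, 0.202]
force: [-5.5, 1.6, 0.5]
finger_gap: 0.153
grip_force: 49.2
```

View pics/w5.png

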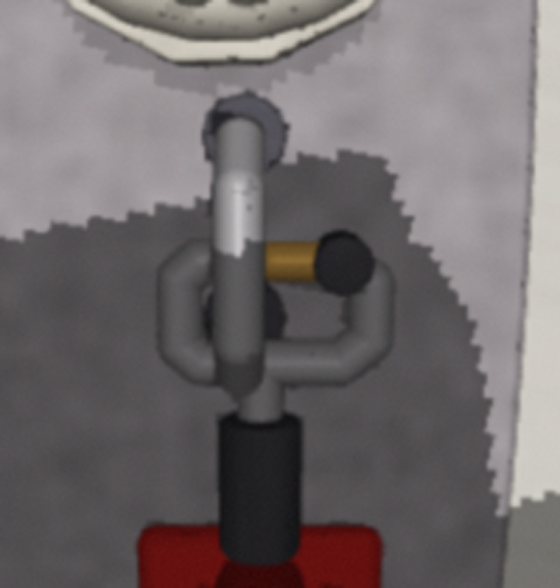

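The gate has snapped shut (horizontal again) with the leg behind the nose. I'll move 1.5 mm deeper, then begin the tug.

```bash
python3 -m inch '[{"dr":[0,0,0],"slide":[-0.1,0.1,0],"fingers":-1},{"dr":[0,0,0],"slide":[-0.2,0.15,0],"fingers":-1},{"dr":[0,0,0],"slide":[-0.2,0.15,0],"fingers":-1}]';python3 -m inch '[{"dr":[0,0,0],"slide":[-0.1,0,0],"fingers":-1},{"dr":[0,0,0],"slide":[-0.15,0,0],"fingers":-1},{"dr":[0,0,0],"slide":[-0.15,0,0],"fingers":-1}]'; python3 -m inch '[{"dr":[0,0,0],"slide":[-0.05,0,0],"fingers":-1},{"dr":[0,0,0],"slide":[-0.08,0,0],"fingers":-1},{"dr":[0,0,0],"slide":[-0.08,0,0],"fingers":-1}]'
```

```text
time: 11.3
tool_pos: [0.5028, 0.1852, 0.0228]
tcp_rot: [3.141, -0.002, 0.201]
force: [-0.2, 0.1, -0.9]
finger_gap: 0.154
grip_force: 49.2
time: 11.6
tool_pos: [0.5005, 0.1848, 0.0225]
tcp_rot: [3.142, -0.001, 0.202]
force: [0.1, 0.8, 0.1]
finger_gap: 0.153
grip_force: 49.2
time: 11.9
tool_pos: [0.4999, 0.1847, 0.0225]
tcp_rot: [3.142, -0.001, 0.202]
force: [1.4, 0.3, -1.3]
finger_gap: 0.156
grip_force: 49.1
```

```bash
python3 -m inch '[{"dr":[0,0,0],"slide":[-0.05,0,0],"fingers":-1},{"dr":[0,0,0],"slide":[-0.1,0,0],"fingers":-1},{"dr":[0,0,0],"slide":[-0.1,0,0],"fingers":-1}]'
```

```text
time: 12.2
tool_pos: [0.4996, 0.1847, 0.0226]
tcp_rot: [-3.142, -0.002, 0.202]
force: [5.6, 0.6, -3.4]
finger_gap: 0.151
grip_force: 48.8
```

```bash
python3 -m inch '[{"dr":[0,0,0],"slide":[-0.05,0,0],"fingers":-1},{"dr":[0,0,0],"slide":[-0.09,0,0],"fingers":-1},{"dr":[0,0,0],"slide":[-0.09,0,0],"fingers":-1}]'
```

```text
time: 12.5
tool_pos: [0.4995, 0.1847, 0.0226]
tcp_rot: [3.142, -0.004, 0.201]
force: [8.1, 1.7, -6.2]
finger_gap: 0.151
grip_force: 48.7
```

```bash
python3 -m inch '[{"dr":[0,0,0],"slide":[-0.02,0,0.06],"fingers":-1},{"dr":[0,0,0],"slide":[-0.04,0,0.12],"fingers":-1},{"dr":[0,0,0],"slide":[-0.04,0,0.12],"fingers":-1}]'
```

```text
time: 12.8
tool_pos: [0.4994, 0.1847, 0.0221]
tcp_rot: [-3.142, -0.004, 0.201]
force: [5.7, 0.8, -0.8]
finger_gap: 0.151
grip_force: 49.4
```

```bash
python3 -m inch '[{"dr":[0,0,0],"slide":[-0.06,0,0.03],"fingers":-1},{"dr":[0,0,0],"slide":[-0.12,0,0.06],"fingers":-1},{"dr":[0,0,0],"slide":[-0.12,0,0.06],"fingers":-1}]'
```

```text
time: 13.1
tool_pos: [0.4993, 0.1847, 0.0219]
tcp_rot: [-3.142, -0.007, 0.201]
force: [8.5, 1.6, -0.8]
finger_gap: 0.151
grip_force: 49.4
```

```bash
python3 -m inch '[{"dr":[0,0,0],"slide":[-0.05,0,0.02],"fingers":-1},{"dr":[0,0,0],"slide":[-0.05,0,0.02],"fingers":-1},{"dr":[0,0,0],"slide":[-0.05,0,0.02],"fingers":-1}]'; python3 -m inch '[{"dr":[0,0,0],"slide":[0,0,0],"fingers":-1},{"dr":[0,0,0],"slide":[0,0,0],"fingers":-1},{"dr":[0,0,0],"slide":[0,0,0],"fingers":-1},{"dr":[0,0,0],"slide":[0,0,0],"fingers":-1},{"dr":[0,0,0],"slide":[0,0,0],"fingers":-1},{"dr":[0,0,0],"slide":[0,0,0],"fingers":-1},{"dr":[0,0,0],"slide":[0,0,0],"fingers":-1},{"dr":[0,0,0],"slide":[0,0,0],"fingers":-1}]'
```

```text
time: 13.4
tool_pos: [0.4992, 0.1847, 0.0219]
tcp_rot: [-3.142, -0.007, 0.201]
force: [9.7, 2.4, -1.2]
finger_gap: 0.154
grip_force: 49.3
time: 14.2
tool_pos: [0.4992, 0.1847, 0.0219]
tcp_rot: [-3.142, -0.007, 0.201]
force: [9.5, 1.4, -0.9]
finger_gap: 0.154
grip_force: 49.3
```

```bash
python3 -m inch '[{"dr":[0,0,0],"slide":[0.1,0,0],"fingers":-1},{"dr":[0,0,0],"slide":[0.2,0,0],"fingers":-1},{"dr":[0,0,0],"slide":[0.3,0,0],"fingers":-1},{"dr":[0,0,0],"slide":[0.4,0,0],"fingers":-1},{"dr":[0,0,0],"slide":[0.5,0,0],"fingers":-1},{"dr":[0,0,0],"slide":[0.5,0,0],"fingers":-1}]'
```

```text
time: 14.8
tool_pos: [0.4997, 0.1849, 0.0208]
tcp_rot: [-3.141, 0.001, 0.202]
force: [-0.8, 1.0, 8.6]
finger_gap: 0.152
grip_force: 50.7
```

```bash
python3 -m inch '[{"dr":[0,0,0],"slide":[0.05,0,-0.1],"fingers":-1},{"dr":[0,0,0],"slide":[0.05,0,-0.15],"fingers":-1},{"dr":[0,0,0],"slide":[0.05,0,-0.15],"fingers":-1}]' 20; python3 -m inch '[{"dr":[0,0,0],"slide":[0,0,0],"fingers":-0.5},{"dr":[0,0,0],"slide":[0,0,0],"fingers":-0.3},{"dr":[0,0,0],"slide":[0,0,0],"fingers":0},{"dr":[0,0,0],"slide":[0,0,0],"fingers":0},{"dr":[0,0,0],"slide":[0,0,0],"fingers":0},{"dr":[0,0,0],"slide":[0,0,-1],"fingers":0},{"dr":[0,0,0],"slide":[0,0,-3],"fingers":0},{"dr":[0,0,0],"slide":[0,0,-6],"fingers":0},{"dr":[0,0,0],"slide":[0,0,-9],"fingers":0},{"dr":[0,0,0],"slide":[0,0,-12],"fingers":0},{"dr":[0,0,0],"slide":[0,0,-12],"fingers":0},{"dr":[0,0,0],"slide":[0,0,-12],"fingers":0}]'; python3 - <<'E'
from h import *
from bench import arm
c=arm.camera("wrist");i=c["image"][60:300,200:440,::-1];w=cv2.resize(i,(400,400),interpolation=cv2.INTER_CUBIC)
c=arm.camera("side");i=c["image"][190:250,230:370,::-1];t=cv2.resize(i,(400,200),interpolation=cv2.INTER_CUBIC)
o=np.zeros((400,800,3),np.uint8);o[:,:400]=w;o[:200,400:]=t;cv2.imwrite("pics/f.png",o)
E
```

```text
time: 15.1
tool_pos: [0.5001, 0.1848, 0.0212]
tcp_rot: [3.142, 0.002, 0.202]
force: [0.3, 0.6, -1.3]
finger_gap: 0.151
grip_force: 49.3
time: 16.3
tool_pos: [0.5015, 0.1851, 0.143]
tcp_rot: [-3.141, -0.002, 0.202]
force: [-0.6, 0.2, 0.2]
finger_gap: 0.503
grip_force: 0.0
```

View pics/f.png

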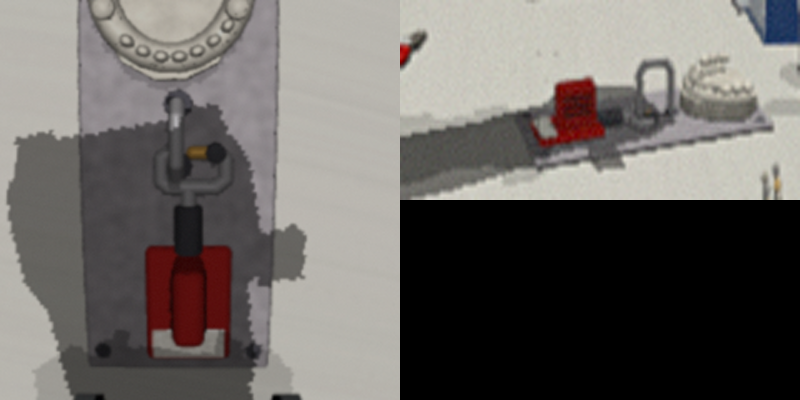

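The tag lies flat on the white board with the gate shut (at about (200,153)) and the leg in the hook. The gripper is clear.

```bash
python3 -c "
from bench import arm
print(arm.hand_in())"
```

```text
the job is handed in; nothing more can be done
None
```

The red tag is clipped on the near leg of the white-cast board's eye with its gate shut, held a steady tug of about 10 N for about a second, now lies flat on that board with the gripper clear, and the job is handed in.

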